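Centre a top-heavy knob handle on a counting scale, then weigh it

TASK

The ball-knob handle stands off-centre on the small round pan of the counting scale. Without gripping or lifting it, nudge it with light taps of the fingertips until its foot stands inside the black ring in the middle of the pan, upright and never knocked over or off; then press the green key fully down and let it go. Leave everything else where it is.

Things in the scene. Friction and masses are not known exactly. Their poses are not given: they have to be found in the camera images.
- handle: Top-heavy handle, 60 mm tall, 0.13-0.25 kg: brass foot flange 40 mm across (edge upright from 2 to 9 mm up, bevelled below to a 20 mm flat), 10 mm stem, black 26 mm ball, centre 47 mm up. Origin: centre of underside, z up. Pushed at the flange edge (under 10 mm up) with 1-2 N it slides, and stops with the finger; pushed at the ball it tips. Over 10 N (any grip) is too rough.
- pan_center (a point): Centre of the top of the scale's round steel pan, 65 mm above the table. Pan: 92 mm across, flat, rimless, rigid, 20 mm above the housing. A black ring printed round this point, 54 mm inside and 59 mm outside diameter, white within, marks the middle: the 40 mm foot inside it is at most 7 mm off-centre. z up; its x and y mean nothing.
- scale: The counting scale: grey plastic housing 280 mm (x) by 220 mm (y), its top 45 mm above the table, fixed to the table. Origin: centre of its underside; +x points to its rear, the green key is near its front (-x). In this frame the pan's centre lies at x = +45 mm, y = 0, the key at x = -85 mm, y = 0.
- weigh_key_top (a point): Centre of the top face of the round green key (24 mm across, in a small black housing on the front part of the scale, which stands level). Pressed straight down; it moves down with the key.
- weigh_key (a joint): Travel of the green key in m: 0 released, 0.006 fully down; it counts as pressed beyond 0.0045. A spring takes about 4 N for the full travel and brings it back up.
- bushing: bystander, to be left where it is. Brass bushing, ring 28 mm across, 16 mm tall, standing on the scale's housing near its front left corner. Origin: centre of underside.
- spare_handle: bystander, to be left where it is. A second handle like the first but with an orange ball, 60 mm tall, standing on the table beside the scale. Origin: centre of underside.
- tape_roll: bystander, to be left where it is. Amber tape roll lying flat beside the scale, 90 mm across, 25 mm tall. Origin: centre of underside.
- screwdriver: bystander, to be left where it is. Screwdriver lying on the table to the left, along its x, about 200 mm long. Origin: centre of underside.
- jar: bystander, to be left where it is. Closed jar 56 mm across, 70 mm tall, to the right. Origin: centre of underside.
Not all that is in view belongs to the job. What is shaped like the handle but blue or red is not meant.

How it is judged:
By the outcome, as a careful person would: the job done as asked, in the order asked, and still so for the second after the job is handed in, with the robot touching nothing.
It also fails if it takes over 58 s, if anything falls off the work surface, if the arm or the gripper's body presses on something with over 40 N, if the wrist force passes 120 N, or if a joint passes its speed limit or range.

ROBOT

A 6-joint arm with a two-finger parallel gripper is mounted at the origin on the work surface. World frame = base frame: x ahead of the robot, y to its left, z up, the work surface at z = 0. Lengths are in m, angles in degrees, forces in N, time in s.
With the tool pointing down it reaches from about 0.275 to 0.825 m from the base axis. Payload 4.9 kg.
Tool frame: the origin (TCP) lies on the centre line of the jaws, within the pads' length; the fingertips stand 22 mm ahead of it and the grasp point (between the pads) lies 3 mm ahead of it; x points along the fingers, y is the direction in which the jaws open and shut, and the axes are right-handed (so a half turn about x gives the same grasp; the last joint's range is limited). The gripper opens to 85 mm and grips with 20 to 120 N. Pads are 22 mm wide; open, the fingers measure 114 mm over their backs; the gripper's body (76 mm by 85 mm) begins 54 mm behind the grasp point. The pads swing forward as they close: fully open they stand 13 mm farther back than shut.
Start: joints at [-74.038, 18.69, -11.035, 60.275, 0, 82.311], TCP at [0.221, -0.504, 0.253] pointing down, gripper open.
Joint ranges: [-152.03, 152.03], [-55.5, 102.48], [-74.3, 77.21], [-110.64, 120.58], [-84.22, 78.4], [-180, 180]. Speed limits (degrees/s): [147.25, 147.25, 180, 180, 180, 180].

INTERFACE

Orientations are given as [roll, pitch, yaw] about the fixed x, y, z axes, in that order (R = Rz(yaw) Ry(pitch) Rx(roll)).
In Python, from station import robot gives the robot as it stands.
- The arm moves only by the tool drive_tool, never from a script. Its argument "motion" is a list of rows, each an object of numbers: "dx", "dy", "dz": the shift along the tool's x, y, z in units of 25 mm (1.0 is 25 mm); "ax", "ay", "az": the turn, a rotation vector about the tool's x, y, z in units of 6 degrees (1.0 is 6 degrees); "jaw": the finger opening in mm, from 0 to 85.4. A call has 1 to 10 rows; each row shifts and turns the commanded pose from where the row before left it, along the tool's axes as they then stand; what a row does not reach is not made up. A row lasts 1/12 s, in which the tool goes at most 41.7 mm and 7.16 degrees, less where a joint would pass 70% of its speed; a pose out of reach is approached as far as the arm can. A call is refused whole if a number of a shift passes 1 or a number of a turn 1, either way. A call with a gripper value outside its range is refused whole. The fingers move at their own pace and stop on an object; the grip force is fixed at half the most. Time passes only in rows, so rows that do not move let the fingers close. It gives the time, the measured TCP pose, the force and the opening at its end, in the units of the state.
- robot.get_state(): the state, without advancing time (a new reading comes with each control period).
- robot.snapshot(name): name is "scene" or "top" or "wrist"; returns (picture, depth): 420x560x3 uint8, red, green, blue; 420x560 float32, m along the optical axis (not along the pixel's ray), 0 where there is no reading.
- robot.camera_model(name): a dict with "mtx" (3x3 intrinsics, pixels), "distortion" ([k1, k2, p1, p2, k3] as OpenCV has them; the pictures are not rectified), "view" (4x4, takes a point from world to camera coordinates). Camera axes: x right, y up, looking along -z (the intrinsics and any distortion apply to the point x, -y, -z); pixel columns grow to the right and rows downward; lengths in m; the calibration is good to about 2 mm. A picture is of the moment at which its call begins: read the wrist's pose just before it. camera_model takes no time and is no camera call; for the wrist camera it gives the pose at the moment of the call.
- robot.job_done(): hands the job in, once; it reports no verdict.
Trained networks look in the newest picture that a camera, given by its name, has taken for a name from the list of things; names that differ only in an ending like _2 or _b are one class to them, and where a whole thing is asked for, a point or a joint stands for the part that bears it (a point fixed in the world has none). Each returns a list of dicts, best first, with "score" (0 to 1); they miss things now and then, are a little off and sometimes report something else, mostly with a low value. They report only what shows in the picture. A call takes as long as a camera call. They do not tell look-alikes from the thing itself.
- robot.search_frame(target, camera): "centre" ([x, y, z] in m, in world coordinates, good to about 4 mm: the middle of the surface that is visible of it).
- robot.outline_of(target, camera): "region" (420x560 bool, what is visible of it).
- robot.spot_point(target, camera): "centre" ([x, y, z] in m, in world coordinates, good to about 4 mm: a listed point, or the origin of a listed thing).
The state is a dict: "time_s": time; "qpos": joint angles; "joint_velocities": joint speeds; "effort": joint torques, N m; "eef_pos": TCP position; "eef_rot": TCP orientation; "ft_force": force on the tool from outside, world axes, zero at the start; "torque": the same for the moment, N m; "gripper_width": finger opening in m.
Only numpy, scipy, OpenCV 4.12 (cv2) and the standard library are available. Lean on these libraries where they do the work, as an engineer would, in place of code of your own. Each camera call takes 0.05 s, during which the arm holds its last target. There are 200 camera calls.

## Working session

There is one attempt and no reset: what is moved stays moved. The work goes in short steps, Python scripts to look and compute and a tool call to move; the robot and the scene stay as the last step left them, time stands still between calls to the robot, and variables do not carry over. Pictures are saved under pics/ and viewed, about 8 in all and at most 12, crops included, and the job is handed in when it is done.

Besides the shell and the picture viewer there is one more tool, called as name([rows], argument=value, ...), one row to a line, values as JSON. drive_tool: Moves the arm, as the interface text tells. Its arguments: {"type":"object","properties":{"motion":{"type":"array"}},"required":["motion"]}

```bash
mkdir -p pics; ls; cat > h.py <<'E'
import numpy as np, cv2
from station import robot
def snap(n,f=None,crop=None,scale=1):
    p,d=robot.snapshot(n)
    if f:
        q=p[...,::-1]
        if crop: q=q[crop[1]:crop[3],crop[0]:crop[2]]
        cv2.imwrite('pics/'+f,cv2.resize(q,None,fx=scale,fy=scale,interpolation=cv2.INTER_CUBIC))
    return p,d
def ray(n,uv):
    m=robot.camera_model(n);u=cv2.undistortPoints(np.array(uv,float).reshape(-1,1,2),np.array(m['mtx']),np.array(m['distortion'])).reshape(-1,2)
    T=np.linalg.inv(np.array(m['view']))
    d=np.c_[u[:,0],-u[:,1],-np.ones(len(u))]@T[:3,:3].T
    return T[:3,3],d
def atz(n,uv,z):
    o,d=ray(n,uv);return o+d*((z-o[2])/d[:,2])[:,None]
def proj(n,P):
    m=robot.camera_model(n);V=np.array(m['view']);P=np.atleast_2d(P)@V[:3,:3].T+V[:3,3]
    P=P*[1,-1,-1]
    return cv2.projectPoints(P,np.zeros(3),np.zeros(3),np.array(m['mtx']),np.array(m['distortion']))[0].reshape(-1,2)
E
python3 - <<'E'
from h import *
a,_=snap('scene');b,_=snap('top')
cv2.imwrite('pics/a.png',cv2.resize(np.hstack([a,b])[...,::-1],(800,300)))
cv2.imwrite('pics/top.png',b[...,::-1])
for t in ['handle','pan_center','weigh_key_top','scale','spare_handle','bushing','tape_roll','jar','screwdriver']:
    for c in ['top','scene']:
        print(t,c,[(np.round(r['centre'],3).tolist(),round(r['score'],2)) for r in robot.spot_point(t,c)][:4])
s=robot.get_state();print(s)
E
```

```text
pics
handle top [([0.746, -0.077, -0.001], 0.67), ([0.556, -0.301, -0.001], 0.58), ([0.636, -0.268, -0.002], 0.56), ([0.563, -0.091, 0.064], 0.52)]
handle scene [([0.637, -0.271, 0.0], 0.88), ([0.561, -0.304, -0.004], 0.82), ([0.558, -0.089, 0.062], 0.6), ([0.743, -0.081, -0.002], 0.55)]
pan_center top [([0.564, -0.069, 0.071], 0.63), ([0.542, 0.398, 0.005], 0.41)]
pan_center scene [([0.562, -0.07, 0.066], 0.59)]
weigh_key_top top [([0.435, -0.042, 0.068], 0.58)]
weigh_key_top scene [([0.436, -0.042, 0.064], 0.45)]
scale top [([0.518, -0.061, 0.004], 0.86)]
scale scene [([0.436, -0.041, 0.068], 0.67), ([0.52, -0.057, 0.002], 0.62)]
spare_handle top [([0.533, 0.108, -0.002], 0.53)]
spare_handle scene [([0.533, 0.111, -0.0], 0.61)]
bushing top [([0.436, 0.047, 0.044], 0.49)]
bushing scene [([0.435, 0.042, 0.046], 0.43)]
tape_roll top [([0.43, -0.24, -0.002], 0.57)]
tape_roll scene [([0.428, -0.241, 0.004], 0.56)]
jar top [([0.565, -0.441, -0.004], 0.81)]
jar scene [([0.571, -0.44, -0.001], 0.74), ([0.436, -0.044, 0.065], 0.47)]
screwdriver top [([0.543, 0.398, 0.003], 0.69)]
screwdriver scene [([0.538, 0.393, -0.001], 0.67), ([0.437, -0.041, 0.066], 0.48)]
{'time_s': 1.0, 'qpos': array([-7.40359456e+01,  1.86905867e+01, -1.10339462e+01,  6.02769429e+01,
       -7.88377901e-04,  8.23103617e+01]), 'joint_velocities': array([ 0.05861217, -0.05219323,  0.01053665,  0.00406015, -0.00512998,
       -0.02894214]), 'effort': array([ 9.58049009e-05, -4.43333960e+01,  2.62763125e+01,  1.03812730e-03,
       -5.52981908e-05, -1.11179023e-06]), 'eef_pos': array([ 0.22067041, -0.5038064 ,  0.25328225]), 'eef_rot': array([-69.57760519,  89.99832686, 134.07608756]), 'ft_force': array([-0.40664306, -0.57362902,  0.36016138]), 'torque': array([-0.01534635, -0.0432888 ,  0.021038  ]), 'gripper_width': 0.08565712699509913}
```

View pics/a.png

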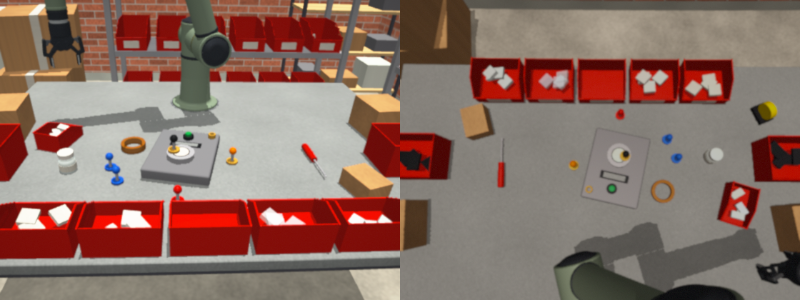

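View pics/top.png

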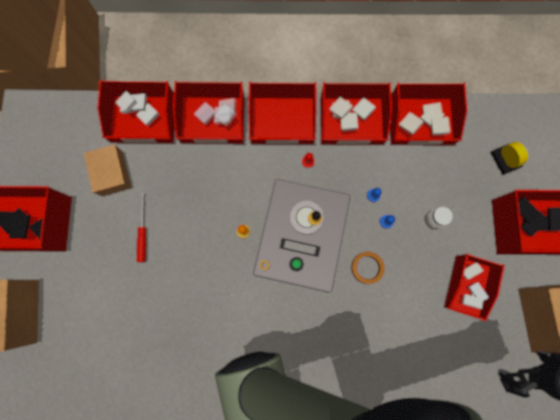

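The top picture shows the black-ball handle at about (315,216), right of centre on the pan (centre about (306,217)), and the green key at (296,264). Blue and red look-alikes are at (374,195), (388,222) and (308,160).

```bash
cat >> h.py <<'E'
from scipy.spatial.transform import Rotation as Ro
def st():
    s=robot.get_state();R=Ro.from_euler('xyz',s['eef_rot'],degrees=True).as_matrix();return s,np.array(s['eef_pos']),R
def togo(goal):
    s,p,R=st();print('t',s['time_s'],'p',p.round(4),'f',s['ft_force'].round(2),'w',s['gripper_width']);print('units',(R.T@(np.array(goal)-p)/.025).round(3))
E
python3 - <<'E'
from h import *
s,p,R=st();print(R.round(3));togo([.56,-.17,.2])
m=robot.camera_model('wrist');T=np.linalg.inv(np.array(m['view']));print((R.T@(T[:3,3]-p)).round(4),(R.T@T[:3,:3]).round(3),np.array(m['mtx']).round(0).tolist())
E
```

```text
[[-0.     0.401 -0.916]
 [ 0.    -0.916 -0.401]
 [-1.    -0.     0.   ]]
t 1.0 p [ 0.2207 -0.5038  0.2533] f [-0.41 -0.57  0.36] w 0.08565712699509913
units [  2.131  -6.785 -17.79 ]
[-0.1208 -0.0007 -0.0713] [[ 0.001  0.279 -0.96 ]
 [ 1.     0.001  0.001]
 [ 0.001 -0.96  -0.279]] [[334.0, 0.0, 282.0], [0.0, 334.0, 202.0], [0.0, 0.0, 1.0]]
```

drive_tool([
  {"dz": -1,"dy": -0.38,"jaw": 0},
  {"dz": -1,"dy": -0.38,"dx": 0.1},
  {"dz": -1,"dy": -0.38,"dx": 0.1},
  {"dz": -1,"dy": -0.38,"dx": 0.1},
  {"dz": -1,"dy": -0.38,"dx": 0.1},
  {"dz": -1,"dy": -0.38,"dx": 0.1},
  {"dz": -1,"dy": -0.38,"dx": 0.1},
  {"dz": -1,"dy": -0.38,"dx": 0.1},
  {"dz": -1,"dy": -0.38,"dx": 0.1},
  {"dz": -1,"dy": -0.38,"dx": 0.1},
])

```text
schema error: expected keys dx, dy, dz, ax, ay, az, jaw
```

drive_tool([
  {"dz": -1,"dy": -0.38,"dx": 0.1},
  {"dz": -1,"dy": -0.38,"dx": 0.1},
  {"dz": -1,"dy": -0.38,"dx": 0.1},
  {"dz": -1,"dy": -0.38,"dx": 0.1},
  {"dz": -1,"dy": -0.38,"dx": 0.1},
  {"dz": -1,"dy": -0.38,"dx": 0.1},
  {"dz": -1,"dy": -0.38,"dx": 0.1},
  {"dz": -0.8,"dy": -0.32,"dx": 0.1},
  {"ax": -1},
  {"ax": -1},
])

```text
schema error: expected keys dx, dy, dz, ax, ay, az, jaw
```

drive_tool([
  {"ax": -1},
  {"ax": -1},
  {"ax": -1},
  {"ax": -1},
  {"ax": -1},
  {"ax": -1},
  {"ax": -1},
  {"ax": -1},
  {"ax": -1},
  {"ax": 0},
])

```text
schema error: expected keys dx, dy, dz, ax, ay, az, jaw
```

```bash
python3 - <<'E'
from h import *
s,p,R=st();print(R.round(3),s['qpos'].round(1));togo([.56,-.17,.2])
snap('wrist','w1.png')
for t in ['handle','pan_center','weigh_key_top','bushing']:
    print(t,[(np.round(r['centre'],4).tolist(),round(r['score'],2)) for r in robot.spot_point(t,'wrist')][:4])
print(proj('wrist',[p+.022*R[:,0],[.563,-.07,.065],[.56,-.09,.065]]))
E
```

```text
[[-0.     0.401 -0.916]
 [ 0.    -0.916 -0.401]
 [-1.    -0.     0.   ]] [-74.   18.7 -11.   60.3  -0.   82.3]
t 1.0 p [ 0.2207 -0.5038  0.2533] f [-0.41 -0.57  0.36] w 0.08565712699509913
units [  2.131  -6.785 -17.79 ]
handle []
pan_center []
weigh_key_top []
bushing []
[[ 283.43079295  263.2628818 ]
 [ -82.82015858 -479.28573582]
 [ -62.94820416 -472.96095726]]
```

View pics/w1.png

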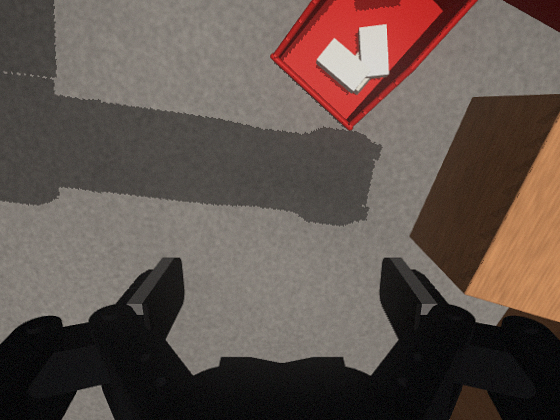

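The moves were refused because every row needs all seven keys. The picture shows only the empty start area, with the open finger pads at about (165,290) and (400,290). I'm sending the moves again.

drive_tool([
  {"dx": 0,"dy": -0.38,"dz": -1,"ax": 0,"ay": 0,"az": 0,"jaw": 0},
  {"dx": 0.1,"dy": -0.38,"dz": -1,"ax": 0,"ay": 0,"az": 0,"jaw": 0},
  {"dx": 0.1,"dy": -0.38,"dz": -1,"ax": 0,"ay": 0,"az": 0,"jaw": 0},
  {"dx": 0.1,"dy": -0.38,"dz": -1,"ax": 0,"ay": 0,"az": 0,"jaw": 0},
  {"dx": 0.1,"dy": -0.38,"dz": -1,"ax": 0,"ay": 0,"az": 0,"jaw": 0},
  {"dx": 0.1,"dy": -0.38,"dz": -1,"ax": 0,"ay": 0,"az": 0,"jaw": 0},
  {"dx": 0.1,"dy": -0.38,"dz": -1,"ax": 0,"ay": 0,"az": 0,"jaw": 0},
  {"dx": 0.1,"dy": -0.38,"dz": -1,"ax": 0,"ay": 0,"az": 0,"jaw": 0},
  {"dx": 0.1,"dy": -0.38,"dz": -1,"ax": 0,"ay": 0,"az": 0,"jaw": 0},
  {"dx": 0.1,"dy": -0.38,"dz": -1,"ax": 0,"ay": 0,"az": 0,"jaw": 0},
])

```text
time_s: 2.08
eef_pos: [0.4124, -0.3155, 0.2308]
eef_rot: [117.0, 90.0, -39.3]
ft_force: [-0.6, 0.2, -0.1]
gripper_width: -0.0001
```

drive_tool([
  {"dx": 0.1,"dy": -0.38,"dz": -1,"ax": 0,"ay": 0,"az": 0,"jaw": 0},
  {"dx": 0.1,"dy": -0.38,"dz": -1,"ax": 0,"ay": 0,"az": 0,"jaw": 0},
  {"dx": 0.1,"dy": -0.38,"dz": -1,"ax": 0,"ay": 0,"az": 0,"jaw": 0},
  {"dx": 0.1,"dy": -0.38,"dz": -1,"ax": 0,"ay": 0,"az": 0,"jaw": 0},
  {"dx": 0.1,"dy": -0.38,"dz": -1,"ax": 0,"ay": 0,"az": 0,"jaw": 0},
  {"dx": 0.1,"dy": -0.38,"dz": -1,"ax": 0,"ay": 0,"az": 0,"jaw": 0},
  {"dx": 0.1,"dy": -0.38,"dz": -1,"ax": 0,"ay": 0,"az": 0,"jaw": 0},
  {"dx": 0.1,"dy": -0.33,"dz": -0.8,"ax": 0,"ay": 0,"az": 0,"jaw": 0},
  {"dx": 0,"dy": 0,"dz": 0,"ax": -1,"ay": 0,"az": 0,"jaw": 0},
  {"dx": 0,"dy": 0,"dz": 0,"ax": -1,"ay": 0,"az": 0,"jaw": 0},
])

```text
time_s: 2.92
eef_pos: [0.5609, -0.1684, 0.2103]
eef_rot: [-62.0, 90.0, 154.1]
ft_force: [-0.5, -0.2, 0.6]
gripper_width: 0.0
```

drive_tool([
  {"dx": 0,"dy": 0,"dz": 0,"ax": -1,"ay": 0,"az": 0,"jaw": 0},
  {"dx": 0,"dy": 0,"dz": 0,"ax": -1,"ay": 0,"az": 0,"jaw": 0},
  {"dx": 0,"dy": 0,"dz": 0,"ax": -1,"ay": 0,"az": 0,"jaw": 0},
  {"dx": 0,"dy": 0,"dz": 0,"ax": -1,"ay": 0,"az": 0,"jaw": 0},
  {"dx": 0,"dy": 0,"dz": 0,"ax": -1,"ay": 0,"az": 0,"jaw": 0},
  {"dx": 0,"dy": 0,"dz": 0,"ax": -1,"ay": 0,"az": 0,"jaw": 0},
  {"dx": 0,"dy": 0,"dz": 0,"ax": -1,"ay": 0,"az": 0,"jaw": 0},
  {"dx": 0,"dy": 0,"dz": 0,"ax": -1,"ay": 0,"az": 0,"jaw": 0},
  {"dx": 0,"dy": 0,"dz": 0,"ax": -1,"ay": 0,"az": 0,"jaw": 0},
  {"dx": 0,"dy": 0,"dz": 0,"ax": 0,"ay": 0,"az": 0,"jaw": 0},
])

```text
time_s: 3.75
eef_pos: [0.5602, -0.1698, 0.2108]
eef_rot: [-94.8, 90.0, 174.9]
ft_force: [-0.2, 0.0, -0.1]
gripper_width: -0.0001
```

```bash
python3 - <<'E'
from h import *
s,p,R=st();print(R.round(3),s['qpos'].round(1));togo([.56,-.17,.2])
snap('wrist','w2.png')
for t in ['handle','pan_center','weigh_key_top','bushing']:
    print(t,[(np.round(r['centre'],4).tolist(),round(r['score'],2)) for r in robot.spot_point(t,'wrist')][:4])
print(proj('wrist',[p+.022*R[:,0],[.563,-.07,.065],[.56,-.09,.065]]))
E
```

```text
[[-0.     1.    -0.004]
 [ 0.    -0.004 -1.   ]
 [-1.    -0.    -0.   ]] [-24.1  24.1  -9.4  56.5  -0.   66.2]
t 3.75 p [ 0.5602 -0.1698  0.2108] f [-0.19  0.04 -0.15] w -0.00013573069960462453
units [ 0.43  -0.007  0.008]
handle [([0.7433, -0.0775, -0.0015], 0.92), ([0.56, -0.0896, 0.0625], 0.66), ([0.6429, -0.2659, 0.0019], 0.57)]
pan_center [([0.5644, -0.0675, 0.0629], 0.73)]
weigh_key_top [([0.4376, -0.0387, 0.0653], 0.96), ([0.4269, -0.2405, -0.0004], 0.23)]
bushing []
[[281.73817993 264.29306747]
 [284.08160845  66.41983877]
 [280.3193965   94.47178866]]
```

View pics/w2.png

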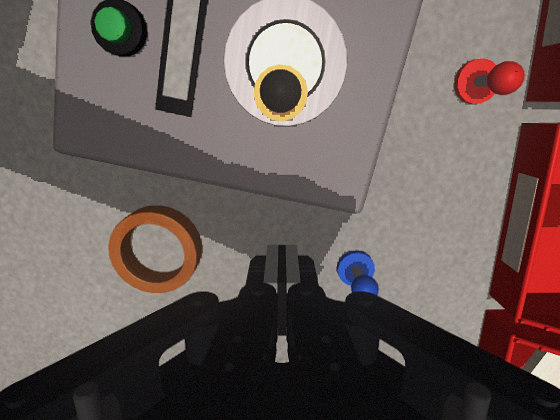

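The wrist view shows the pan circle centred near (285,62), the handle flange at (281,92), the green key at (110,24) and the closed fingertips at (282,250). I'll fit circles on the rectified planes.

```bash
cat >> h.py <<'E'
def fitc(P):
    A=np.c_[2*P,np.ones(len(P))];x=np.linalg.lstsq(A,(P**2).sum(1),rcond=None)[0];return x[:2],np.sqrt(x[2]+x[:2]@x[:2])
def robust(P,r0=None):
    for k in range(6):
        c,r=fitc(P);e=abs(np.linalg.norm(P-c,axis=1)-r);P=P[e<max(.0006,np.percentile(e,85))]
    return c,r,len(P)
def measure(f=None,guess=(.563,-.069)):
    """handle foot from brass edge, pan from its outer rim, key; from wrist picture"""
    img,_=robot.snapshot('wrist');s,p,R=st()
    S=.00025;N=480   # rectified grids
    def rect(z,c):
        gx,gy=np.meshgrid((np.arange(N)-N/2)*S,(np.arange(N)-N/2)*S)
        W=np.c_[c[0]+gx.ravel(),c[1]+gy.ravel(),np.full(N*N,z)]
        uv=proj('wrist',W).reshape(N,N,2).astype(np.float32)
        return cv2.remap(img[...,::-1].copy(),uv[...,0],uv[...,1],cv2.INTER_LINEAR)
    w=lambda P,c:(np.asarray(P)-N/2)*S+np.array(c)
    a=rect(.065,guess);hsv=cv2.cvtColor(a,cv2.COLOR_BGR2HSV)
    b=rect(.073,guess);hb=cv2.cvtColor(b,cv2.COLOR_BGR2HSV)
    yel=((hb[...,0]>12)&(hb[...,0]<32)&(hb[...,1]>90)&(hb[...,2]>80)).astype(np.uint8)
    n,l,stt,_=cv2.connectedComponentsWithStats(yel);k=1+np.argmax(stt[1:,4])
    cn=max(cv2.findContours((l==k).astype(np.uint8),cv2.RETR_EXTERNAL,cv2.CHAIN_APPROX_NONE)[0],key=cv2.contourArea)[:,0]
    h=cv2.convexHull(cn)[:,0];c,r,m=robust(w(h,guess));print('flange',c.round(4),r.round(4),m)
    g=cv2.GaussianBlur(cv2.cvtColor(a,cv2.COLOR_BGR2GRAY),(5,5),0).astype(float)
    # radial edges from the guess: pan rim (~46mm)
    for name,r0,sg in(('pan',.046,-1),('ring out',.0295,1),('ring in',.027,-1)):
        c0=np.array(guess)
        for it in range(4):
            P=[]
            for th in np.radians(np.arange(0,360,3)):
                rr=np.arange(r0-(.008 if it==0 else .003),r0+(.008 if it==0 else .003),S)
                q=((c0-np.array(guess))/S+N/2)+rr[:,None]/S*[np.cos(th),np.sin(th)]
                v=cv2.remap(g.astype(np.float32),q[:,0].astype(np.float32)[None],q[:,1].astype(np.float32)[None],cv2.INTER_LINEAR)[0]
                d=np.gradient(v)*sg;i=d.argmax()
                if d[i]>4:P.append(w(q[i],guess))
            c1,r1,m=robust(np.array(P));c0=c1
        print(name,c1.round(4),r1.round(4),m)
        if name=='pan':pc=c1
    if f:
        a2=a.copy();
        cv2.circle(a2,tuple(((pc-guess)/S+N/2).astype(int).tolist()),int(.027/S),(0,255,0),1)
        cv2.circle(b,tuple(((c-guess)/S+N/2).astype(int).tolist()),int(.02/S),(255,0,0),1)
        cv2.imwrite('pics/'+f,cv2.resize(np.hstack([a2,b]),(800,400)))
    return c,pc
E
python3 - <<'E'
from h import *
c,pc=measure('m1.png');print('push',(pc-c).round(4))
E
```

```text
flange [ 0.5598 -0.0892] 0.0199 38
pan [ 0.5634 -0.0673] 0.0454 102
ring out [ 0.5633 -0.0673] 0.0296 90
ring in [ 0.5634 -0.0672] 0.0271 88
push [0.0036 0.022 ]
```

View pics/m1.png

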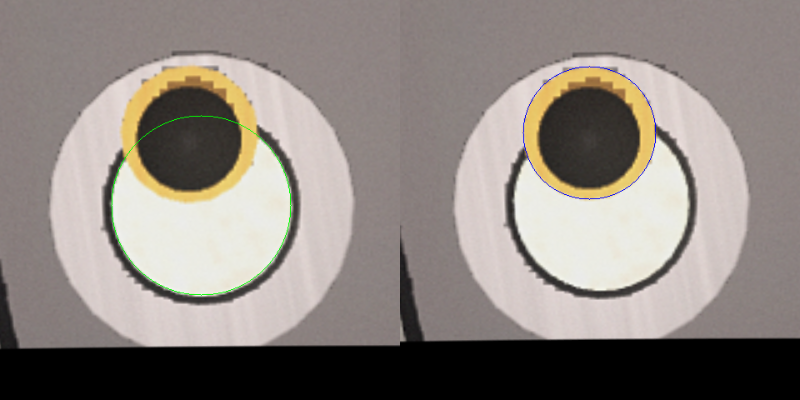

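drive_tool([
  {"dx": 0,"dy": 0,"dz": 0,"ax": 1,"ay": 0,"az": 0,"jaw": 0},
  {"dx": 0,"dy": 0,"dz": 0,"ax": 0.55,"ay": 0,"az": 0,"jaw": 0},
  {"dx": 1,"dy": -0.2,"dz": 0,"ax": 0,"ay": 0,"az": 0,"jaw": 0},
  {"dx": 1,"dy": -0.2,"dz": 0,"ax": 0,"ay": 0,"az": 0,"jaw": 0},
  {"dx": 1,"dy": -0.13,"dz": 0,"ax": 0,"ay": 0,"az": 0,"jaw": 0},
  {"dx": 1,"dy": 0,"dz": -0.3,"ax": 0,"ay": 0,"az": 0,"jaw": 0},
  {"dx": 0.5,"dy": 0,"dz": -0.5,"ax": 0,"ay": 0,"az": 0,"jaw": 0},
  {"dx": 0.25,"dy": 0,"dz": -0.4,"ax": 0,"ay": 0,"az": 0,"jaw": 0},
  {"dx": 0.05,"dy": 0,"dz": -0.18,"ax": 0,"ay": 0,"az": 0,"jaw": 0},
  {"dx": 0,"dy": 0,"dz": 0,"ax": 0,"ay": 0,"az": 0,"jaw": 0},
])

```text
time_s: 4.88
eef_pos: [0.5532, -0.1326, 0.091]
eef_rot: [-139.4, 90.0, 121.0]
ft_force: [0.2, 0.9, 0.2]
gripper_width: -0.0001
```

```bash
python3 - <<'E'
from h import *
s,p,R=st();print(R.round(3));togo([.5634-.161*.031,-.0673-.987*.031,.0908]);togo([.5598-.161*.031,-.0892-.987*.031,.0908])
snap('wrist','w3.png')
E
```

```text
[[-0.     0.986 -0.166]
 [ 0.    -0.166 -0.986]
 [-1.    -0.    -0.   ]]
t 4.8833 p [ 0.5532 -0.1326  0.091 ] f [0.19 0.91 0.17] w -6.589546014157372e-05
units [ 0.007 -0.026 -1.403]
t 4.8833 p [ 0.5532 -0.1326  0.091 ] f [0.19 0.91 0.17] w -6.589546014157372e-05
units [ 0.007 -0.022 -0.515]
```

View pics/w3.png

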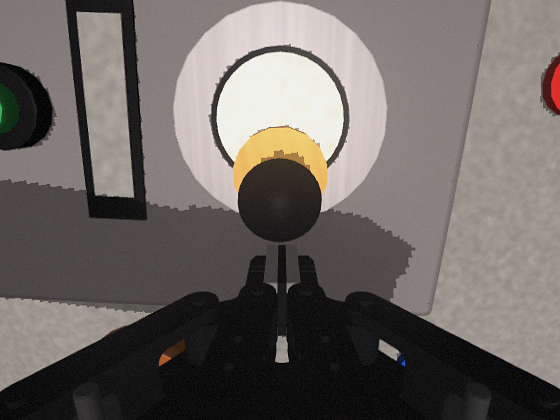

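The handle is lined up straight ahead of the fingertips (tip at (282,250), ball at (280,200)), and the ring centre is at (281,108). Starting a slow push.

drive_tool([
  {"dx": 0,"dy": -0.02,"dz": -0.1,"ax": 0,"ay": 0,"az": 0,"jaw": 0},
  {"dx": 0,"dy": 0,"dz": -0.1,"ax": 0,"ay": 0,"az": 0,"jaw": 0},
  {"dx": 0,"dy": 0,"dz": -0.1,"ax": 0,"ay": 0,"az": 0,"jaw": 0},
  {"dx": 0,"dy": 0,"dz": -0.05,"ax": 0,"ay": 0,"az": 0,"jaw": 0},
  {"dx": 0,"dy": 0,"dz": -0.05,"ax": 0,"ay": 0,"az": 0,"jaw": 0},
  {"dx": 0,"dy": 0,"dz": -0.05,"ax": 0,"ay": 0,"az": 0,"jaw": 0},
  {"dx": 0,"dy": 0,"dz": -0.05,"ax": 0,"ay": 0,"az": 0,"jaw": 0},
  {"dx": 0,"dy": 0,"dz": -0.05,"ax": 0,"ay": 0,"az": 0,"jaw": 0},
  {"dx": 0,"dy": 0,"dz": -0.05,"ax": 0,"ay": 0,"az": 0,"jaw": 0},
  {"dx": 0,"dy": 0,"dz": -0.05,"ax": 0,"ay": 0,"az": 0,"jaw": 0},
])

```text
time_s: 5.77
eef_pos: [0.5552, -0.1177, 0.0908]
eef_rot: [5.9, 90.0, -93.8]
ft_force: [0.5, -2.1, 0.3]
gripper_width: 0.0001
```

```bash
python3 - <<'E'
from h import *
togo([.5634-.161*.031,-.0673-.987*.031,.0908])
try: c,pc=measure();print((pc-c).round(4))
except Exception as e: print(e)
E
```

```text
t 5.7667 p [ 0.5552 -0.1177  0.0908] f [ 0.54 -2.13  0.3 ] w 0.00012995083218705133
units [ 0.    -0.005 -0.801]
flange [ 0.5603 -0.0861] 0.02 33
pan [ 0.5632 -0.0672] 0.0454 100
ring out [ 0.5632 -0.0673] 0.0296 88
ring in [ 0.5632 -0.0673] 0.027 88
[0.0029 0.0188]
```

drive_tool([
  {"dx": 0,"dy": 0,"dz": -0.05,"ax": 0,"ay": 0,"az": 0,"jaw": 0},
  {"dx": 0,"dy": 0,"dz": -0.05,"ax": 0,"ay": 0,"az": 0,"jaw": 0},
  {"dx": 0,"dy": 0,"dz": -0.05,"ax": 0,"ay": 0,"az": 0,"jaw": 0},
  {"dx": 0,"dy": 0,"dz": -0.05,"ax": 0,"ay": 0,"az": 0,"jaw": 0},
  {"dx": 0,"dy": 0,"dz": -0.05,"ax": 0,"ay": 0,"az": 0,"jaw": 0},
  {"dx": 0,"dy": 0,"dz": -0.05,"ax": 0,"ay": 0,"az": 0,"jaw": 0},
  {"dx": 0,"dy": 0,"dz": -0.05,"ax": 0,"ay": 0,"az": 0,"jaw": 0},
  {"dx": 0,"dy": 0,"dz": -0.05,"ax": 0,"ay": 0,"az": 0,"jaw": 0},
  {"dx": 0,"dy": 0,"dz": -0.05,"ax": 0,"ay": 0,"az": 0,"jaw": 0},
  {"dx": 0,"dy": 0,"dz": -0.05,"ax": 0,"ay": 0,"az": 0,"jaw": 0},
])

```text
time_s: 6.65
eef_pos: [0.5572, -0.105, 0.0908]
eef_rot: [-111.9, 90.0, 148.5]
ft_force: [-0.2, -0.9, 1.2]
gripper_width: -0.0001
```

```bash
python3 - <<'E'
from h import *
togo([.5634-.161*.031,-.0673-.987*.031,.0908])
try: c,pc=measure();print((pc-c).round(4))
except Exception as e: print(e)
E
```

```text
t 6.65 p [ 0.5572 -0.105   0.0908] f [-0.24 -0.9   1.19] w -0.00010608372589266153
units [-0.    -0.002 -0.289]
flange [ 0.5628 -0.0735] 0.02 37
pan [ 0.5632 -0.0672] 0.0454 105
ring out [ 0.5632 -0.0673] 0.0296 91
ring in [ 0.5632 -0.0675] 0.0271 92
[0.0004 0.0063]
```

drive_tool([
  {"dx": 0,"dy": 0,"dz": -0.05,"ax": 0,"ay": 0,"az": 0,"jaw": 0},
  {"dx": 0,"dy": 0,"dz": -0.05,"ax": 0,"ay": 0,"az": 0,"jaw": 0},
  {"dx": 0,"dy": 0,"dz": -0.05,"ax": 0,"ay": 0,"az": 0,"jaw": 0},
  {"dx": 0,"dy": 0,"dz": -0.05,"ax": 0,"ay": 0,"az": 0,"jaw": 0},
  {"dx": 0,"dy": 0,"dz": -0.03,"ax": 0,"ay": 0,"az": 0,"jaw": 0},
  {"dx": 0,"dy": 0,"dz": 0,"ax": 0,"ay": 0,"az": 0,"jaw": 0},
  {"dx": 0,"dy": 0,"dz": 0.1,"ax": 0,"ay": 0,"az": 0,"jaw": 0},
  {"dx": 0,"dy": 0,"dz": 0.5,"ax": 0,"ay": 0,"az": 0,"jaw": 0},
  {"dx": 0,"dy": 0,"dz": 1,"ax": 0,"ay": 0,"az": 0,"jaw": 0},
  {"dx": 0,"dy": 0,"dz": 0.5,"ax": 0,"ay": 0,"az": 0,"jaw": 0},
])

```text
time_s: 7.53
eef_pos: [0.5491, -0.1534, 0.0908]
eef_rot: [17.0, 89.9, -82.7]
ft_force: [-0.2, -0.1, 0.5]
gripper_width: 0.0002
```

drive_tool([
  {"dx": -1,"dy": 0,"dz": 0,"ax": 0,"ay": 0,"az": 0,"jaw": 0},
  {"dx": -1,"dy": 0,"dz": 0,"ax": 0,"ay": 0,"az": 0,"jaw": 0},
  {"dx": -1,"dy": 0,"dz": 0,"ax": 0,"ay": 0,"az": 0,"jaw": 0},
  {"dx": -1,"dy": 0,"dz": 0,"ax": 0,"ay": 0,"az": 0,"jaw": 0},
  {"dx": 0,"dy": 0,"dz": 0,"ax": 0,"ay": 0,"az": 0,"jaw": 0},
  {"dx": 0,"dy": 0,"dz": 0,"ax": 0,"ay": 0,"az": 0,"jaw": 0},
])

```text
time_s: 8.03
eef_pos: [0.5503, -0.1523, 0.1923]
eef_rot: [80.9, 89.8, -18.8]
ft_force: [-0.2, 0.2, 0.1]
gripper_width: 0.0001
```

```bash
python3 - <<'E'
from h import *
c,pc=measure('m2.png');print((pc-c).round(4))
snap('wrist')
k=[]
for cam in ['wrist','top','scene']:
    if cam!='wrist':snap(cam)
    r=robot.spot_point('weigh_key_top',cam);print(cam,[(np.round(x['centre'],4).tolist(),round(x['score'],2)) for x in r][:2])
# green blob at key top plane
p,_=snap('wrist','w4.png');h=cv2.cvtColor(p,cv2.COLOR_RGB2HSV);m=((h[...,0]>50)&(h[...,0]<85)&(h[...,1]>100)).astype(np.uint8)
P=np.argwhere(m)[:,::-1];print(len(P),P.min(0),P.max(0))
W=atz('wrist',P.astype(float),.068);print(W.min(0),W.max(0),W.mean(0));s,p,R=st();print(p)
E
```

```text
flange [ 0.5625 -0.0675] 0.0198 39
pan [ 0.5621 -0.0667] 0.0452 120
ring out [ 0.562  -0.0668] 0.0294 120
ring in [ 0.5621 -0.0667] 0.027 120
[-0.0005  0.0008]
wrist [([0.4377, -0.0391, 0.0662], 0.57)]
top [([0.4363, -0.0406, 0.0719], 0.55)]
scene [([0.4349, -0.0419, 0.0657], 0.48), ([0.5629, -0.0692, 0.0642], 0.27)]
1587 [ 1 29] [559 419]
[ 0.24964062 -0.40698326  0.068     ] [ 0.77529086 -0.02093075  0.068     ] [ 0.47158141 -0.12185868  0.068     ]
[ 0.54894253 -0.15103184  0.18991115]
```

View pics/m2.png

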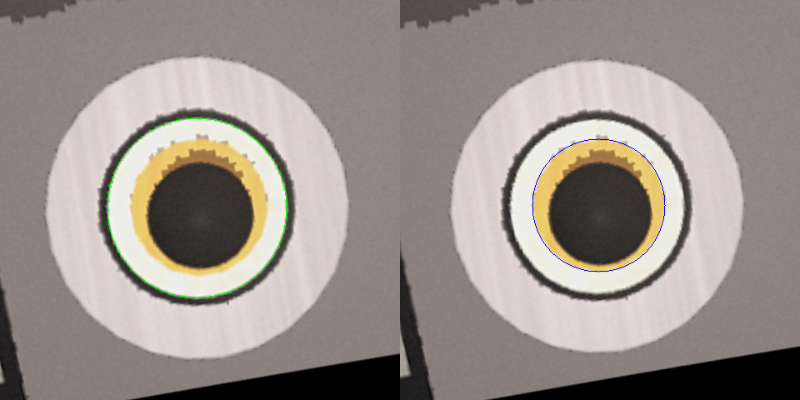

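View pics/w4.png

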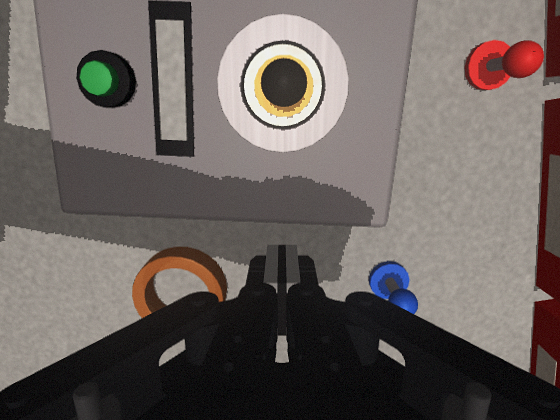

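The handle stands inside the ring, about 0.9 mm off-centre, upright, with white all round it. The key is at (97,77) in the wrist view. Moving above it now.

drive_tool([
  {"dx": 0,"dy": -0.86,"dz": -0.6,"ax": 0,"ay": 0,"az": 0,"jaw": 0},
  {"dx": 0,"dy": -0.86,"dz": -0.6,"ax": 0,"ay": 0,"az": 0,"jaw": 0},
  {"dx": 0,"dy": -0.86,"dz": -0.6,"ax": 0,"ay": 0,"az": 0,"jaw": 0},
  {"dx": 0,"dy": -0.86,"dz": -0.6,"ax": 0,"ay": 0,"az": 0,"jaw": 0},
  {"dx": 0,"dy": -0.86,"dz": -0.6,"ax": 0,"ay": 0,"az": 0,"jaw": 0},
  {"dx": 0,"dy": -0.87,"dz": -0.61,"ax": 0,"ay": 0,"az": 0,"jaw": 0},
  {"dx": 0.8,"dy": 0,"dz": 0,"ax": 0,"ay": 0,"az": 0,"jaw": 0},
  {"dx": 0.8,"dy": 0,"dz": 0,"ax": 0,"ay": 0,"az": 0,"jaw": 0},
  {"dx": 0.7,"dy": 0,"dz": 0,"ax": 0,"ay": 0,"az": 0,"jaw": 0},
  {"dx": 0,"dy": 0,"dz": 0,"ax": 0,"ay": 0,"az": 0,"jaw": 0},
])

```text
time_s: 9.27
eef_pos: [0.4348, -0.0398, 0.1307]
eef_rot: [-95.3, 89.7, 165.0]
ft_force: [-1.3, -0.3, -0.5]
gripper_width: 0.0001
```

```bash
python3 - <<'E'
from h import *
togo([.4365,-.0405,.092])
p,_=snap('top');h=cv2.cvtColor(p,cv2.COLOR_RGB2HSV);m=((h[...,0]>50)&(h[...,0]<85)&(h[...,1]>120)).astype(np.uint8);print(m.sum())
p,_=snap('scene','s2.png',(180,150,340,270),4)
E
```

```text
t 9.2667 p [ 0.4348 -0.0398  0.1307] f [-1.35 -0.35 -0.53] w 7.3369463693418e-05
units [1.547 0.08  0.017]
0
```

View pics/s2.png

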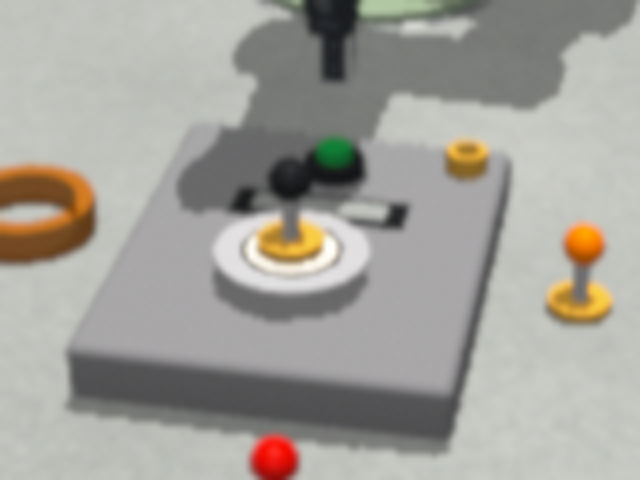

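The handle stands upright in the ring at (290,240) in the crop, and the closed fingers are above the green key at (335,155). Descending.

drive_tool([
  {"dx": 0.4,"dy": 0.08,"dz": 0,"ax": 0,"ay": 0,"az": 0,"jaw": 0},
  {"dx": 0.5,"dy": 0,"dz": 0,"ax": 0,"ay": 0,"az": 0,"jaw": 0},
  {"dx": 0.4,"dy": 0,"dz": 0,"ax": 0,"ay": 0,"az": 0,"jaw": 0},
  {"dx": 0.15,"dy": 0,"dz": 0,"ax": 0,"ay": 0,"az": 0,"jaw": 0},
  {"dx": 0.08,"dy": 0,"dz": 0,"ax": 0,"ay": 0,"az": 0,"jaw": 0},
  {"dx": 0.08,"dy": 0,"dz": 0,"ax": 0,"ay": 0,"az": 0,"jaw": 0},
  {"dx": 0.08,"dy": 0,"dz": 0,"ax": 0,"ay": 0,"az": 0,"jaw": 0},
  {"dx": 0,"dy": 0,"dz": 0,"ax": 0,"ay": 0,"az": 0,"jaw": 0},
  {"dx": 0,"dy": 0,"dz": 0,"ax": 0,"ay": 0,"az": 0,"jaw": 0},
])

```text
time_s: 10.12
eef_pos: [0.4393, -0.041, 0.0914]
eef_rot: [84.2, 90.0, -15.5]
ft_force: [-0.0, -0.3, 0.4]
gripper_width: 0.0003
```

drive_tool([
  {"dx": 0.04,"dy": -0.1,"dz": 0,"ax": 0,"ay": 0,"az": 0,"jaw": 0},
  {"dx": 0.05,"dy": 0,"dz": 0,"ax": 0,"ay": 0,"az": 0,"jaw": 0},
  {"dx": 0,"dy": 0,"dz": 0,"ax": 0,"ay": 0,"az": 0,"jaw": 0},
  {"dx": 0,"dy": 0,"dz": 0,"ax": 0,"ay": 0,"az": 0,"jaw": 0},
])

```text
time_s: 10.45
eef_pos: [0.4363, -0.0404, 0.0888]
eef_rot: [-91.7, 90.0, 168.6]
ft_force: [-1.2, 0.4, 1.6]
gripper_width: -0.0002
```

drive_tool([
  {"dx": 0.05,"dy": 0,"dz": 0,"ax": 0,"ay": 0,"az": 0,"jaw": 0},
  {"dx": 0.05,"dy": 0,"dz": 0,"ax": 0,"ay": 0,"az": 0,"jaw": 0},
  {"dx": 0,"dy": 0,"dz": 0,"ax": 0,"ay": 0,"az": 0,"jaw": 0},
  {"dx": 0,"dy": 0,"dz": 0,"ax": 0,"ay": 0,"az": 0,"jaw": 0},
])

```text
time_s: 10.78
eef_pos: [0.4365, -0.0405, 0.0862]
eef_rot: [-94.2, 90.0, 166.2]
ft_force: [-0.4, -0.1, 2.3]
gripper_width: 0.0001
```

drive_tool([
  {"dx": 0.05,"dy": 0,"dz": 0,"ax": 0,"ay": 0,"az": 0,"jaw": 0},
  {"dx": 0.05,"dy": 0,"dz": 0,"ax": 0,"ay": 0,"az": 0,"jaw": 0},
  {"dx": 0,"dy": 0,"dz": 0,"ax": 0,"ay": 0,"az": 0,"jaw": 0},
  {"dx": 0,"dy": 0,"dz": 0,"ax": 0,"ay": 0,"az": 0,"jaw": 0},
])

```text
time_s: 11.12
eef_pos: [0.4366, -0.0405, 0.0838]
eef_rot: [-106.6, 90.0, 153.8]
ft_force: [-0.9, 0.6, 3.9]
gripper_width: 0.0001
```

drive_tool([
  {"dx": 0.04,"dy": 0,"dz": 0,"ax": 0,"ay": 0,"az": 0,"jaw": 0},
  {"dx": 0,"dy": 0,"dz": 0,"ax": 0,"ay": 0,"az": 0,"jaw": 0},
  {"dx": 0,"dy": 0,"dz": 0,"ax": 0,"ay": 0,"az": 0,"jaw": 0},
])

```text
time_s: 11.37
eef_pos: [0.4366, -0.0405, 0.083]
eef_rot: [90.3, 90.0, -9.3]
ft_force: [-1.6, 0.7, 5.7]
gripper_width: -0.0002
```

drive_tool([
  {"dx": 0.04,"dy": 0,"dz": 0,"ax": 0,"ay": 0,"az": 0,"jaw": 0},
  {"dx": 0,"dy": 0,"dz": 0,"ax": 0,"ay": 0,"az": 0,"jaw": 0},
  {"dx": 0,"dy": 0,"dz": 0,"ax": 0,"ay": 0,"az": 0,"jaw": 0},
])

```text
time_s: 11.62
eef_pos: [0.4366, -0.0405, 0.0828]
eef_rot: [76.2, 90.0, -23.5]
ft_force: [-5.1, 0.9, 16.7]
gripper_width: 0.0004
```

The hard stop is reached: the force jumped to 17 N while z moved only 0.2 mm. Letting go and checking.

drive_tool([
  {"dx": -0.2,"dy": 0,"dz": 0,"ax": 0,"ay": 0,"az": 0,"jaw": 0},
  {"dx": -0.4,"dy": 0,"dz": 0,"ax": 0,"ay": 0,"az": 0,"jaw": 0},
  {"dx": -0.8,"dy": 0,"dz": 0,"ax": 0,"ay": 0,"az": 0,"jaw": 0},
  {"dx": -1,"dy": 0,"dz": 0,"ax": 0,"ay": 0,"az": 0,"jaw": 0},
  {"dx": -1,"dy": 0,"dz": 0.5,"ax": 0,"ay": 0,"az": 0,"jaw": 0},
  {"dx": -1,"dy": 0,"dz": 1,"ax": 0,"ay": 0,"az": 0,"jaw": 0},
  {"dx": -0.5,"dy": 0,"dz": 1,"ax": 0,"ay": 0,"az": 0,"jaw": 0},
  {"dx": 0,"dy": 0,"dz": 1,"ax": 0,"ay": 0,"az": 0,"jaw": 0},
  {"dx": 0,"dy": 0,"dz": 0,"ax": 0,"ay": 0,"az": 0,"jaw": 0},
  {"dx": 0,"dy": 0,"dz": 0,"ax": 0,"ay": 0,"az": 0,"jaw": 0},
])

```text
time_s: 12.45
eef_pos: [0.422, -0.1277, 0.2043]
eef_rot: [96.6, 90.0, -3.2]
ft_force: [-0.2, 0.1, -0.2]
gripper_width: 0.0004
```

```bash
python3 - <<'E'
from h import *
p,_=snap('wrist','w5.png');snap('top');snap('scene','s3.png',(180,150,340,270),4)
for t in ['handle','pan_center','weigh_key_top','bushing','spare_handle','tape_roll','jar','screwdriver']:
    print(t,[(np.round(r['centre'],3).tolist(),round(r['score'],2)) for r in robot.spot_point(t,'top')][:4])
togo([0,0,0])
try:print(measure())
except Exception as e:print(e)
E
```

```text
handle [([0.566, -0.072, 0.066], 0.52), ([0.742, -0.08, -0.0], 0.48), ([0.64, -0.267, 0.004], 0.46), ([0.559, -0.304, -0.002], 0.38)]
pan_center [([0.562, -0.074, 0.068], 0.73)]
weigh_key_top [([0.436, -0.042, 0.071], 0.5)]
bushing [([0.435, 0.044, 0.044], 0.4)]
spare_handle []
tape_roll []
jar [([0.567, -0.437, -0.003], 0.69)]
screwdriver [([0.542, 0.4, 0.002], 0.79), ([0.567, -0.437, -0.002], 0.59)]
t 13.0 p [ 0.422  -0.1265  0.2042] f [-0.04 -0.11  0.3 ] w -0.0001111310373260189
units [  8.171 -17.487  -2.169]
flange [ 0.5631 -0.0681] 0.0205 25
pan [ 0.5634 -0.0676] 0.0456 110
ring out [ 0.5635 -0.0676] 0.0296 100
ring in [ 0.5639 -0.0677] 0.0271 99
(array([ 0.56314766, -0.06809942]), array([ 0.56338569, -0.06755842]))
```

View pics/w5.png

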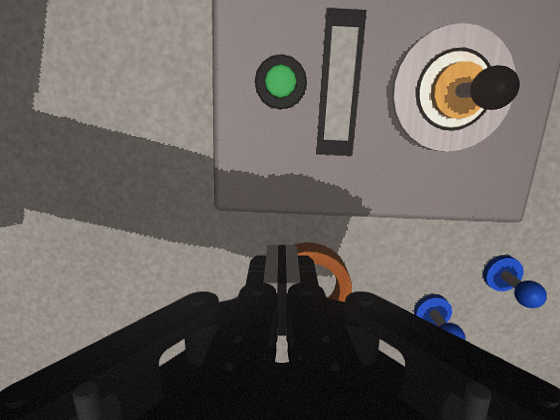

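The handle's foot sits inside the ring at (457,90), and the leaning look is only perspective. The key at (281,82) is back up and nothing else has moved. Handing in.

```bash
python3 -c "
from station import robot
print(robot.job_done())"
```

```text
the job is handed in; nothing more can be done
None
```

The handle now stands upright inside the black ring, and the green key has been pressed fully down and released. I handed the job in with the clock at about 13 s, well under the 58 s limit.

- **Handle:** I pushed it with closed fingertips at the flange edge, slowly along one line in three short strokes. The force readings, taken at the end of each stroke, stayed around 2 N. The last wrist picture puts the foot about 0.6 mm off the pan centre (0.9 mm right after the push), against the 7 mm allowed.
- **Key:** I pressed it to its hard stop, about 6 to 7 mm of travel. The force rose from about 4 N to 17 N as it bottomed out. Afterwards the picture shows no contact, with the key apparently back up; I had no direct reading of the key joint.
- **Bystanders:** The bushing, jar and screwdriver were found within 3–4 mm of their first readings, which is the network's own accuracy. In that last top picture the network missed the spare handle and the tape roll. The tape roll was still visible in the last wrist picture. I last saw the spare handle in the scene picture before the key press. The arm never came near it, but I did not check it again afterwards.

My first set of moves was refused because every row needs all seven keys; nothing moved, and I sent them again.

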